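Unlock the child-resistant cap of the red-capped remover bottle

TASK

Unlock the child-resistant cap of the bottle with the red cap: press the cap down and, while it is held down, turn it anticlockwise (seen from above) past its ratchet to the end of its turn, then let go so that it springs back up. Leave the blue-capped bottle locked.

Things in the scene. Friction and masses are not known exactly. Their poses are not given: they have to be found in the camera images.
- red_cap_center (a point): Centre (half-way up, on the turning axis) of the red ribbed cap, an upright cylinder 40 mm across, 34 mm high, about 127 mm above the table. Its white bottle, 62 mm square, is clamped in a fixed nest. Grip the ribbed side from above, in any direction. The shoulder below is 96 mm high near the neck, 78 mm at 30 mm from the axis: keep fingertips above it. z is up; a black bar on top points along -x.
- red_press (a joint): How far the red cap is pressed straight down, m: 0 is up, 0.007 fully down. A spring returns it: about 3.5 N to start, 12 N at the bottom. The ratchet is cleared when more than 0.004 down; press it all the way.
- red_cap (a joint): Turn of the red cap, rad, growing anticlockwise from above: starts between 0 and 0.15, hard stop at 1.5 (86 degrees). Not pressed, it is blocked at about 0.22 by the ratchet; pressed, it turns easily (0.04 N m). Beyond about 1.05 it is past the ratchet, springs up when let go and cannot turn back. One grasp suffices.
- blue_cap (a joint): Turn of the blue cap, rad, on a like bottle in its own nest 0.15 to 0.35 m to one side (left or right varies; same build, same meaning). It must stay locked, below 0.3.

How it is judged (in metres and radians):
On the way:
1. the red cap is turned through its ratchet while pressed down (value of joint red_press above 0.003 m and value of joint red_cap above 0.35 rad), for 0.05 s.
At the end, for the whole second after the job is handed in: The red cap is turned past its ratchet (more than 0.95 rad, 54 degrees) and has sprung back up (less than 1.5 mm down); the blue cap is still locked (turned less than 0.3 rad) (value of joint red_cap above 0.95 rad and value of joint red_press below 0.0015 m and value of joint blue_cap below 0.3 rad); the robot touches nothing.
It fails at once if the blue cap is unlocked (value of joint blue_cap above 0.3 rad).
It also fails if it takes over 38 s, if anything falls off the work surface, if the arm or the gripper's body presses on something with over 40 N, if the wrist force passes 120 N, or if a joint passes its speed limit or range.

ROBOT

A 6-joint arm with a two-finger parallel gripper is mounted at the origin on a cart in front of the work surface, level with it; the furniture and walls round the work are solid. World frame = base frame: x ahead of the robot, y to its left, z up, the work surface at z = 0. Lengths are in mm, angles in rad, forces in N, time in s.
With the tool pointing down it reaches from about 275 to 750 mm from the base axis. Payload 10.2 kg.
Tool frame: the origin (TCP) lies at the very end of the fingers, on their centre line; the grasp point (between the pads) lies 19 mm behind it; z points along the fingers, x is the direction in which the jaws open and shut, and the axes are right-handed (so a half turn about z gives the same grasp; the last joint's range is limited). The gripper opens to 85 mm and grips with 20 to 120 N. Pads are 22 mm wide; open, the fingers measure 114 mm over their backs; the gripper's body (76 mm by 85 mm) begins 54 mm behind the grasp point. The pads swing forward as they close: fully open they stand 13 mm farther back than shut.
Start: joints at [0.993, 0.313, 1.498, -0, 1.331, -0.223], TCP at [182.399, 492.302, 231.294] pointing down, gripper open.
Joint ranges: [-2.94, 2.94], [-0.97, 2.17], [0.19, 2.56], [-1.23, 4.37], [0.02, 3.11], [-2.88, 2.88]. Speed limits (rad/s): [2.39, 2.39, 3.01, 3.14, 3.14, 3.14].

INTERFACE

Orientations are given as a unit quaternion [w, x, y, z].
In Python, from rig import ctrl, cams gives the robot as it stands.
- The arm moves only by the tool play_rows, never from a script. Its argument "steps" is a list of rows, each a list of 2 entries, a list of its own where there are three numbers: the shift along the tool's x, y, z normalised to -1 to 1, where 1 is 0.75 m, then the turn, a rotation vector about the tool's x, y, z normalised to -1 to 1, where 1 is 45 degrees. A call has 1 to 20 rows; each row shifts and turns the commanded pose from where the row before left it, along the tool's axes as they then stand; what a row does not reach is not made up. A row lasts 1/10 s, in which the tool goes at most 50 mm and 8.59 degrees, less where a joint would pass 70% of its speed; a pose out of reach is approached as far as the arm can. A call with a number of a shift or a turn outside -1 to 1 is refused whole. A call with a gripper value outside its range is refused whole. "grip" is the closure, from 0 (fully open) to 1 (shut), set as the call begins (left out, the last holds). The fingers move at their own pace and stop on an object; "squeeze" is the grip in N (left out, the last holds). Time passes only in rows, so rows that do not move let the fingers close. It gives the time, the measured TCP pose, the force and the opening at its end, in the units of the state.
- ctrl.sense(): the state, without advancing time (a new reading comes with each control period).
- cams.capture(name): name is "side" or "top" or "wrist"; returns the picture (400x640x3 uint8, red, green, blue); there is no depth.
- cams.camera_info(name): a dict with "fx", "fy", "cx", "cy" (pixels), "xyz" and "attitude" of the camera in the world. Camera axes: x right, y up, looking along -z (the intrinsics and any distortion apply to the point x, -y, -z); pixel columns grow to the right and rows downward; lengths in mm; the calibration is good to about 2 mm. A picture is of the moment at which its call begins: read the wrist's pose just before it. camera_info takes no time and is no camera call; for the wrist camera it gives the pose at the moment of the call.
- ctrl.finish_job(): hands the job in, once; it reports no verdict.
Trained networks look in the newest picture that a camera, given by its name, has taken for a name from the list of things; names that differ only in an ending like _2 or _b are one class to them, and where a whole thing is asked for, a point or a joint stands for the part that bears it (a point fixed in the world has none). Each returns a list of dicts, best first, with "p" (0 to 1); they miss things now and then, are a little off and sometimes report something else, mostly with a low value. They report only what shows in the picture. A call takes as long as a camera call.
- cams.search_frame(camera, thing): "rect" ([centre column, centre row, width, height] in pixels, round what is visible of it).
- cams.tip_of(camera, thing): "pixel" ([column, row] in pixels: a listed point, or the origin of a listed thing).
The state is a dict: "time_s": time; "joints": joint angles; "dq": joint speeds; "tau": joint torques, N m; "eef_pos": TCP position; "ee_rot": TCP orientation; "force": force on the tool from outside, world axes, zero at the start; "wrist_torque": the same for the moment, N m; "grip_width": opening from 0.0 (shut) to 1.0 (fully open).
Only numpy, scipy, OpenCV 4.12 (cv2) and the standard library are available. Lean on these libraries where they do the work, as an engineer would, in place of code of your own. Each camera call takes 0.05 s, during which the arm holds its last target.

## Working session

There is one attempt and no reset: what is moved stays moved. The work goes in short steps, Python scripts to look and compute and a tool call to move; the robot and the scene stay as the last step left them, time stands still between calls to the robot, and variables do not carry over. Pictures are saved under pics/ and viewed, and the job is handed in when it is done.

Besides the shell and the picture viewer there is one more tool, called after "Emit:" as name([rows], argument=value, ...), one row to a line, values as JSON. play_rows: Moves the arm, as the interface text tells. Its arguments: {"type":"object","properties":{"steps":{"type":"array"},"grip":{"type":"number"},"squeeze":{"type":"number"}},"required":["steps"]}

```bash
ls; mkdir -p pics; python3 - <<'E'
from rig import ctrl,cams
import cv2
s=ctrl.sense(); print({k:s[k] for k in s})
for n in ["side","top","wrist"]:
    print(n,cams.camera_info(n))
for n in ["side","top"]:
    im=cams.capture(n); cv2.imwrite(f"pics/{n}0.png",im[:,:,::-1])
    for t in ["red_cap_center","red_cap","blue_cap"]:
        print(n,t,cams.tip_of(n,t)[:2] , cams.search_frame(n,t)[:2])
E
```

```text
pics
{'time_s': 0.0, 'joints': array([ 9.92585689e-01,  3.13458894e-01,  1.49844662e+00, -6.89064397e-07,
        1.33100071e+00, -2.23404877e-01]), 'dq': array([ 2.49449151e-03, -7.13016363e-05, -1.84353142e-04,  4.27643482e-04,
        1.26733443e-03, -5.10878075e-04]), 'tau': array([ 2.82311421e-04, -4.12270582e+01, -2.59739292e+01, -1.81362025e-04,
        4.15352115e-03, -2.74273138e-07]), 'eef_pos': array([182.25727324, 492.07091747, 230.72693719]), 'ee_rot': array([ 2.46721538e-04,  8.20794583e-01,  5.71223092e-01, -6.08680516e-04]), 'force': array([ 0.50143167, -0.68725369, -0.92081589]), 'wrist_torque': array([-0.03134607, -0.00667873, -0.01922344]), 'grip_width': 0.9995517300878395}
side {'fx': 462.3458362921248, 'fy': 462.3458362921248, 'cx': 318.4361788765418, 'cy': 201.27606663981993, 'xyz': array([549.24853707, 942.17443489, 588.08079161]), 'attitude': array([0.0036207 , 0.00719335, 0.50339065, 0.86402141])}
top {'fx': 422.12129134775466, 'fy': 422.12129134775466, 'cx': 312.7553693718118, 'cy': 202.48625798822226, 'xyz': array([375.37729278, 229.72172376, 980.83166274]), 'attitude': array([ 0.70599072,  0.0657066 , -0.0625126 , -0.70239015])}
wrist {'fx': 335.74843838099514, 'fy': 335.74843838099514, 'cx': 315.65524854516826, 'cy': 203.80509479646415, 'xyz': array([105.79646797, 521.11879666, 373.44475655]), 'attitude': array([ 0.81009262, -0.1330024 , -0.09208791,  0.56354248])}
side red_cap_center [{'pixel': [296.6, 186.9], 'p': 0.66}] [{'rect': [298.6, 185.2, 20.0, 18.9], 'p': 0.79}]Traceback (most recent call last):
  File "<stdin>", line 9, in <module>
ValueError: it knows: red_cap_center
```

```bash
cat > h.py <<'E'
import numpy as np
from scipy.spatial.transform import Rotation as R
def cam(info):
    q=info['attitude']; r=R.from_quat([q[1],q[2],q[3],q[0]]).as_matrix(); return r,np.array(info['xyz'])
def ray(info,px):
    r,o=cam(info); d=np.array([(px[0]-info['cx'])/info['fx'],-(px[1]-info['cy'])/info['fy'],-1.]); d=r@d; return o,d/np.linalg.norm(d)
def proj(info,p):
    r,o=cam(info); c=r.T@(np.array(p)-o); return info['cx']+info['fx']*c[0]/-c[2], info['cy']-info['fy']*c[1]/-c[2]
def atz(info,px,z):
    o,d=ray(info,px); return o+d*(z-o[2])/d[2]
def tri(rs):
    A=np.zeros((3,3));b=np.zeros(3)
    for o,d in rs:
        M=np.eye(3)-np.outer(d,d);A+=M;b+=M@o
    return np.linalg.solve(A,b)
E
python3 - <<'E'
from rig import ctrl,cams
import cv2
from h import *
rs=[]
for n in ["side","top"]:
    i=cams.camera_info(n)
    im=cams.capture(n); cv2.imwrite(f"pics/{n}0.png",im[:,:,::-1])
    t=cams.tip_of(n,"red_cap_center")
    print(n,t,cams.search_frame(n,"red_cap"),cams.search_frame(n,"blue_cap"))
    if t: rs.append(ray(i,t[0]['pixel'])); print(atz(i,t[0]['pixel'],127))
if len(rs)>1: print(tri(rs))
E
```

```text
side [{'pixel': [297.8, 187.8], 'p': 0.59}] [{'rect': [298.2, 184.1, 20.2, 20.6], 'p': 0.7}] [{'rect': [335.4, 255.8, 29.7, 27.6], 'p': 0.85}]
[577.39917061  70.68931694 127.        ]
top [{'pixel': [396.6, 181.3], 'p': 0.78}] [{'rect': [398.6, 185.1, 23.9, 20.1], 'p': 0.9}, {'rect': [398.1, 183.6, 20.5, 23.9], 'p': 0.2}] [{'rect': [275.0, 213.5, 20.3, 19.4], 'p': 0.83}]
[577.62999895  60.38172379 127.        ]
[578.36883586  59.3198585  121.17357841]
```

View pics/side0.png

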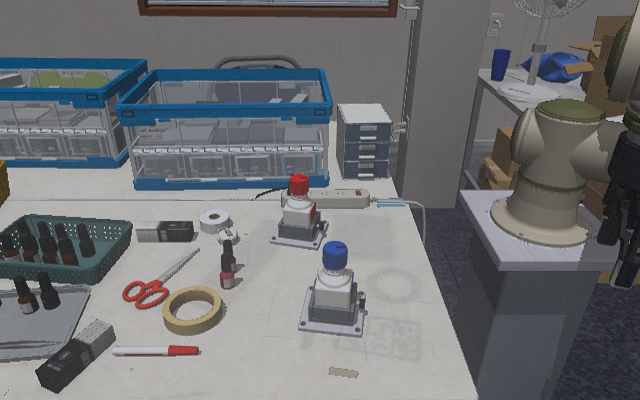

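View pics/top0.png

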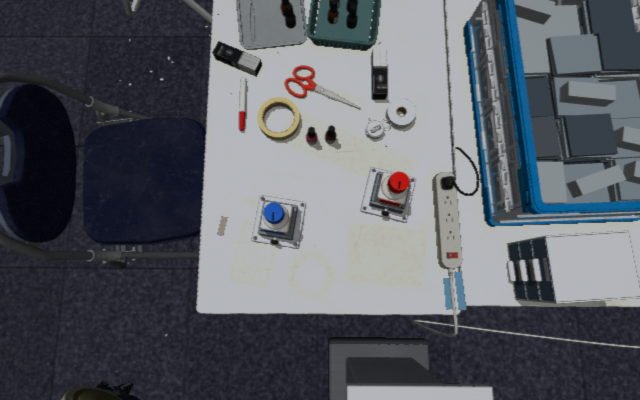

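Emit:
play_rows([
  [[-0.0274,0.0531,0],[0,0,0]],
  [[-0.0274,0.0531,0],[0,0,0]],
  [[-0.0274,0.0531,0],[0,0,0]],
  [[-0.0274,0.0531,0],[0,0,0]],
  [[-0.0274,0.0531,0],[0,0,0]],
  [[-0.0274,0.0531,0],[0,0,0]],
  [[-0.0274,0.0531,0],[0,0,0]],
  [[-0.0274,0.0531,0],[0,0,0]],
  [[-0.0274,0.0531,0],[0,0,0]],
  [[-0.0274,0.0531,0],[0,0,0]],
  [[-0.0274,0.0531,0],[0,0,0]],
  [[-0.0274,0.0531,0],[0,0,0]],
  [[-0.0274,0.0531,0],[0,0,0]],
], grip=0)

```text
time_s: 1.85
eef_pos: [576.1, 60.3, 231.3]
ee_rot: [0.0, 0.821, 0.571, 0.0]
force: [-0.4, 1.2, 1.0]
grip_width: 1.0
```

Emit:
play_rows([
  [[0,0,0],[0,0,0.172]],
  [[0,0,0],[0,0,0.172]],
  [[0,0,0],[0,0,0.172]],
  [[0,0,0],[0,0,0.172]],
  [[0,0,0],[0,0,0.172]],
  [[0,0,0],[0,0,0.172]],
  [[0,0,0],[0,0,0.172]],
  [[0,0,0],[0,0,0.172]],
  [[0,0,0],[0,0,0.172]],
  [[0,0,0],[0,0,0]],
  [[0,0,0],[0,0,0]],
])

```text
time_s: 2.95
eef_pos: [575.1, 61.9, 231.3]
ee_rot: [-0.0, 1.0, 0.002, -0.0]
force: [0.2, -0.8, 0.0]
grip_width: 0.996
```

```bash
python3 - <<'E'
from rig import ctrl,cams
import cv2
from h import *
s=ctrl.sense(); print(s['time_s'],s['joints'],s['eef_pos'],s['ee_rot'])
i=cams.camera_info("wrist"); print(i['xyz'])
im=cams.capture("wrist"); cv2.imwrite("pics/w1.png",im[:,:,::-1])
t=cams.tip_of("wrist","red_cap_center"); r=cams.search_frame("wrist","red_cap"); print(t,r)
if t: print(atz(i,t[0]['pixel'],127))
print("proj tcp axis",proj(i,[*s['eef_pos'][:2],127]))
E
```

```text
2.95 [-9.51458102e-02  4.31626405e-01  1.32918427e+00  8.11188085e-07
  1.38082003e+00 -9.89326658e-02] [575.06920513  61.94747979 231.27189342] [-2.24015948e-06  9.99998207e-01  1.89335005e-03 -1.89016558e-05]
[575.4691832  144.59355045 373.95905513]
[{'pixel': [316.8, 208.0], 'p': 0.84}] [{'rect': [321.5, 209.0, 53.8, 56.6], 'p': 0.82}]
[576.56063627  57.91477958 127.        ]
proj tcp axis (np.float64(314.89995507528107), np.float64(203.08768257752087))
```

View pics/w1.png

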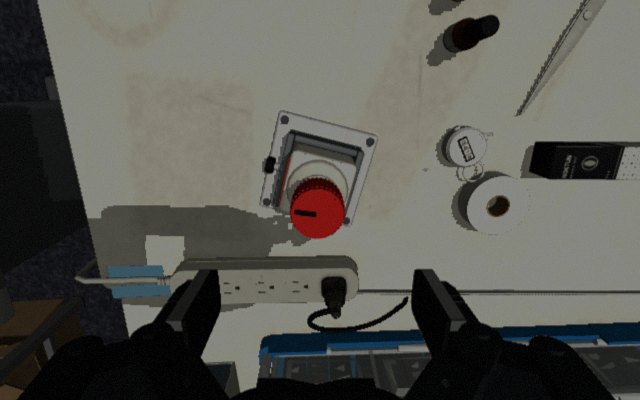

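```bash
cat >> h.py <<'E'
import cv2
def fitcap(info,im,c0,off=(0,0)):
    # red mask contour vs. projected cylinder silhouette -> xy by IoU
    hsv=cv2.cvtColor(im,cv2.COLOR_RGB2HSV)
    m=(((hsv[...,0]<8)|(hsv[...,0]>172))&(hsv[...,1]>150)&(hsv[...,2]>50)).astype(np.uint8)
    n,l,st,ce=cv2.connectedComponentsWithStats(m)
    u,v=proj(info,c0); k=min((j for j in range(1,n) if st[j,4]>60),key=lambda j:np.hypot(ce[j][0]-u,ce[j][1]-v))
    m=(l==k).astype(np.uint8); c,_=cv2.findContours(m,cv2.RETR_EXTERNAL,cv2.CHAIN_APPROX_NONE)
    m=cv2.drawContours(np.zeros_like(m),c,-1,1,-1)
    S=8
    x0,y0,w,h=st[k,:4]; x0-=15;y0-=15;w+=30;h+=30
    M=cv2.resize(m[y0:y0+h,x0:x0+w],None,fx=S,fy=S,interpolation=cv2.INTER_LINEAR)
    a=np.linspace(0,2*np.pi,60)
    def cost(p):
        P=[[p[0]+20*np.cos(t),p[1]+20*np.sin(t),z] for t in a for z in (110,144)]
        q=np.array([proj(info,x) for x in P]); q=((q-[x0-.5,y0-.5])*S).astype(np.float32)
        H=cv2.convexHull(q).astype(np.int32)
        N=cv2.fillPoly(np.zeros_like(M),[H],1)
        return 1-(N&M).sum()/(N|M).sum()
    from scipy.optimize import minimize
    r=minimize(cost,c0[:2],method='Nelder-Mead',options=dict(initial_simplex=[[c0[0],c0[1]],[c0[0]+6,c0[1]],[c0[0],c0[1]+6]],xatol=.05,fatol=1e-4))
    return r.x,r.fun,st[k]
E
python3 - <<'E'
from rig import ctrl,cams
from h import *
for n in ["wrist","top","side"]:
    i=cams.camera_info(n); im=cams.capture(n); print(n,fitcap(i,np.array(im),[576,60,127]))
E
```

```text
wrist (array([576.71754062,  59.63445979]), np.float64(0.1820693505294999), array([ 290,  183,   55,   55, 2169], dtype=int32))
top (array([573.91291809,  75.16875458]), np.float64(0.7323282254078102), array([388, 173,   8,  19, 106], dtype=int32))
side (array([576.28179932,  49.6524353 ]), np.float64(0.43877176528157236), array([290, 174,  19,  21, 208], dtype=int32))
```

```bash
python3 - <<'E'
from h import *
from rig import cams
i=cams.camera_info("wrist")
im=cv2.imread("pics/w1.png")
for (x,y),col in (((576.7,59.6),(0,255,0)),((576.5,57.9),(255,255,0))):
  for z in (110,144):
    q=np.array([proj(i,[x+20*np.cos(t),y+20*np.sin(t),z]) for t in np.linspace(0,6.28,60)])
    cv2.polylines(im,[((q+0.5)*16).astype(np.int32)],True,col,1,cv2.LINE_AA,4)
cv2.imwrite("pics/w1o.png",cv2.resize(im[150:260,240:400],None,fx=5,fy=5,interpolation=cv2.INTER_NEAREST))
E
```

```text
(no output)
```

View pics/w1o.png

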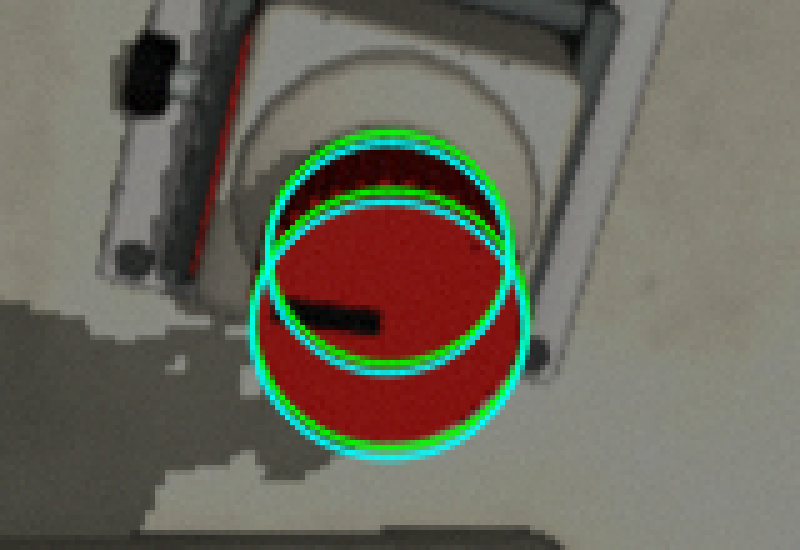

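Emit:
play_rows([
  [[0.002,0.0019,0.03],[0,0,0]],
  [[0,0,0.03],[0,0,0]],
  [[0,0,0.029],[0,0,0]],
  [[0,0,0],[0,0,0]],
  [[0,0,0],[0,0,0]],
])

```text
time_s: 3.75
eef_pos: [576.8, 60.5, 165.2]
ee_rot: [0.0, 1.0, 0.0, 0.0]
force: [0.0, -0.4, 0.8]
grip_width: 1.001
```

```bash
python3 - <<'E'
from rig import ctrl,cams
from h import *
s=ctrl.sense(); print(s['time_s'],s['joints'],s['eef_pos'],s['ee_rot'],s['force'])
i=cams.camera_info("wrist")
im=np.array(cams.capture("wrist"))[:,:,::-1].copy(); cv2.imwrite("pics/w2.png",im)
t=cams.tip_of("wrist","red_cap_center"); print(t)
if t: print(atz(i,t[0]['pixel'],127))
for (x,y),col in (((576.5,60.5),(0,255,0)),):
  for z in (110,144):
    q=np.array([proj(i,[x+20*np.cos(t),y+20*np.sin(t),z]) for t in np.linspace(0,6.28,60)])
    cv2.polylines(im,[((q+0.5)*16).astype(np.int32)],True,col,1,cv2.LINE_AA,4)
u,v=map(int,proj(i,[576.5,60.5,127])); print(u,v)
cv2.imwrite("pics/w2o.png",cv2.resize(im[max(0,v-100):v+100,u-133:u+133],None,fx=3,fy=3,interpolation=cv2.INTER_NEAREST))
E
```

```text
3.75 [-9.74169378e-02  4.88336821e-01  1.41982478e+00 -2.73624022e-05
  1.23298161e+00 -9.79625893e-02] [576.82893237  60.4760717  165.2240424 ] [3.47656846e-05 9.99999936e-01 2.77357150e-04 2.22392713e-04] [ 0.00155635 -0.43722971  0.79532775]
[]
314 238
```

View pics/w2o.png

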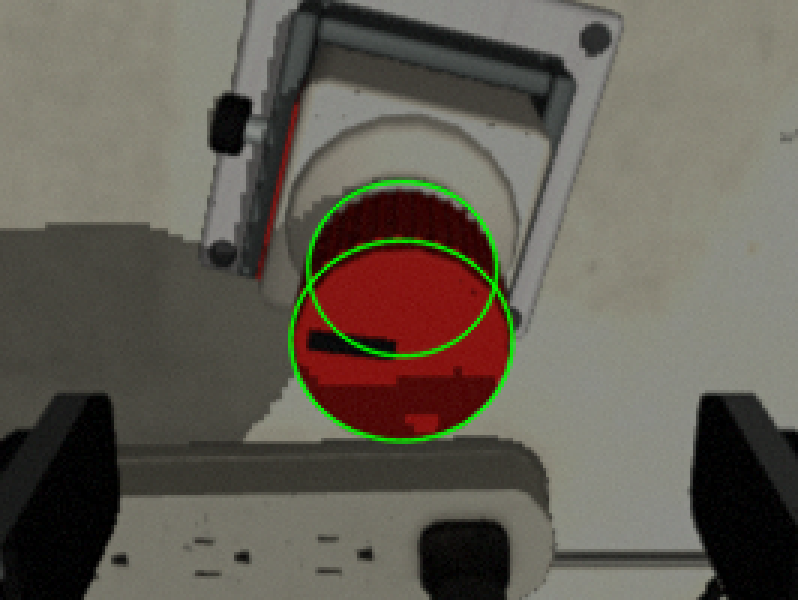

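Emit:
play_rows([
  [[0,0,0.025],[0,0,0]],
  [[0,0,0.025],[0,0,0]],
  [[0,0,0.021],[0,0,0]],
  [[0,0,0],[0,0,0]],
  [[0,0,0],[0,0,0]],
])

```text
time_s: 4.35
eef_pos: [577.2, 60.5, 112.5]
ee_rot: [0.0, 1.0, 0.0, 0.001]
force: [-0.2, -0.9, 0.7]
grip_width: 1.001
```

Emit:
play_rows([
  [[0,0,0],[0,0,0]],
  [[0,0,0],[0,0,0]],
  [[0,0,0],[0,0,0]],
  [[0,0,0],[0,0,0]],
  [[0,0,0],[0,0,0]],
  [[0,0,0],[0,0,0]],
  [[0,0,0],[0,0,0]],
  [[0,0,0],[0,0,0]],
], grip=1, squeeze=70)

```text
time_s: 5.15
eef_pos: [576.3, 60.5, 111.3]
ee_rot: [0.0, 1.0, 0.0, -0.0]
force: [-5.0, -0.7, 4.6]
grip_width: 0.453
```

Emit:
play_rows([
  [[0,0,0.003],[0,0,0]],
  [[0,0,0.003],[0,0,0]],
  [[0,0,0.003],[0,0,0]],
  [[0,0,0.002],[0,0,0]],
  [[0,0,0],[0,0,0]],
  [[0,0,0],[0,0,0]],
])

```text
time_s: 5.75
eef_pos: [576.4, 60.5, 105.3]
ee_rot: [0.0, 1.0, 0.0, 0.0]
force: [-13.0, -0.5, 22.2]
grip_width: 0.448
```

```bash
python3 - <<'E'
from rig import ctrl,cams
from h import *
s=ctrl.sense(); print(s['time_s'],s['eef_pos'],s['ee_rot'],s['force'],s['wrist_torque'],s['grip_width'])
im=np.array(cams.capture("wrist"))[:,:,::-1].copy(); cv2.imwrite("pics/w3.png",im)
E
```

```text
5.75 [576.44617673  60.49137297 105.26948429] [2.31812580e-04 9.99999925e-01 2.43310097e-04 1.93673458e-04] [-13.03146218  -0.48894426  22.1692117 ] [-0.11885516  2.1179107  -0.0316175 ] 0.4481067891119578
```

View pics/w3.png

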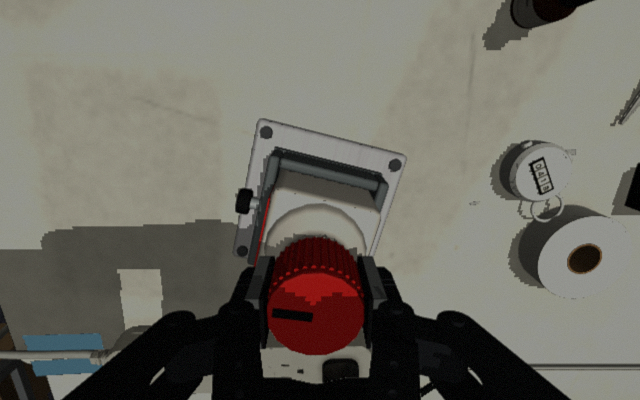

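Emit:
play_rows([
  [[-0.0012,0,0],[0,0,0]],
  [[0,0,0],[0,0,-0.1]],
  [[0,0,0],[0,0,-0.1]],
  [[0,0,0],[0,0,-0.15]],
  [[0,0,0],[0,0,-0.15]],
  [[0,0,0],[0,0,-0.15]],
])

```text
time_s: 6.4
eef_pos: [575.5, 60.3, 105.3]
ee_rot: [0.0, 0.967, 0.255, -0.0]
force: [-14.1, -1.9, 22.2]
grip_width: 0.45
```

```bash
python3 - <<'E'
from rig import ctrl,cams
from h import *
s=ctrl.sense(); print(s['time_s'],s['eef_pos'],s['ee_rot'],s['force'],s['wrist_torque'],s['grip_width'])
im=np.array(cams.capture("wrist"))[:,:,::-1].copy(); cv2.imwrite("pics/w4.png",im)
E
```

```text
6.4 [575.48168044  60.31402148 105.28372603] [ 3.92470754e-04  9.66928529e-01  2.55047181e-01 -1.73049388e-05] [-14.08015392  -1.91532936  22.21741736] [-0.39764844  2.33684144 -0.15633275] 0.44983059278651627
```

View pics/w4.png

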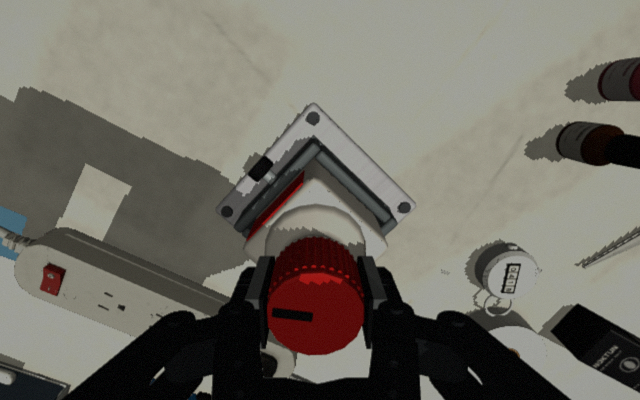

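Emit:
play_rows([
  [[0,0,0],[0,0,-0.165]],
  [[0,0,0],[0,0,-0.165]],
  [[0,0,0],[0,0,-0.165]],
  [[0,0,0],[0,0,-0.165]],
  [[0,0,0],[0,0,-0.165]],
  [[0,0,0],[0,0,-0.165]],
  [[0,0,0],[0,0,-0.04]],
  [[0,0,0],[0,0,0]],
])

```text
time_s: 7.25
eef_pos: [574.6, 59.2, 105.2]
ee_rot: [0.0, 0.79, 0.614, -0.002]
force: [-19.7, -8.1, 25.3]
grip_width: 0.445
```

```bash
python3 - <<'E'
from rig import ctrl,cams
from h import *
s=ctrl.sense(); print(s['time_s'],s['joints'],s['eef_pos'],s['ee_rot'],s['force'],s['wrist_torque'],s['grip_width'])
im=np.array(cams.capture("wrist"))[:,:,::-1].copy(); cv2.imwrite("pics/w5.png",im)
E
```

```text
7.25 [-0.09868941  0.55094736  1.48970577 -0.00326295  1.10326046 -1.41822108] [574.56832539  59.23278138 105.21204294] [ 2.58400438e-04  7.89682482e-01  6.13512928e-01 -1.84349572e-03] [-19.71202927  -8.11159616  25.31551568] [-1.21446962  3.12107809  0.02402231] 0.44544304066800205
```

View pics/w5.png

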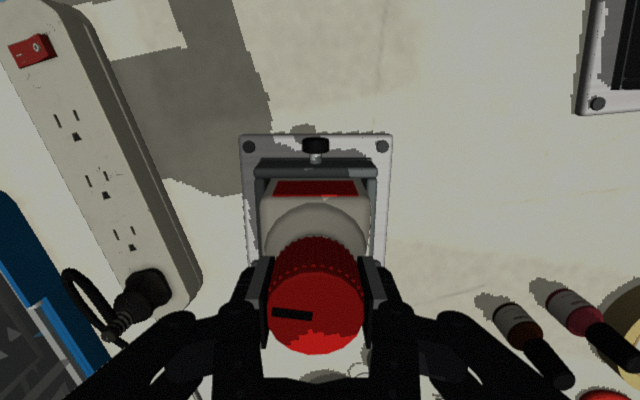

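Emit:
play_rows([
  [[0,0,0],[0,0,0]],
  [[0,0,0],[0,0,0]],
  [[0,0,0],[0,0,0]],
  [[0,0,0],[0,0,0]],
  [[0,0,0],[0,0,0]],
  [[0,0,0],[0,0,0]],
  [[0,0,0],[0,0,0]],
  [[0,0,0],[0,0,0]],
], grip=0)

```text
time_s: 8.1
eef_pos: [575.7, 60.5, 103.0]
ee_rot: [0.0, 0.79, 0.613, 0.0]
force: [0.4, -0.2, 0.3]
grip_width: 1.002
```

Emit:
play_rows([
  [[0,0,-0.02],[0,0,0]],
  [[0,0,-0.03],[0,0,0]],
  [[0,0,-0.04],[0,0,0]],
  [[0,0,-0.04],[0,0,0]],
  [[0,0,-0.03],[0,0,0]],
  [[0,0,0],[0,0,0]],
  [[0,0,0],[0,0,0]],
  [[0,0,0],[0,0,0]],
])

```text
time_s: 8.9
eef_pos: [575.2, 60.5, 221.7]
ee_rot: [-0.001, 0.79, 0.613, -0.001]
force: [-0.2, 0.0, 0.3]
grip_width: 0.999
```

```bash
python3 - <<'E'
from rig import ctrl,cams
from h import *
s=ctrl.sense(); print(s['time_s'],s['joints'],s['eef_pos'],s['ee_rot'],s['force'],s['grip_width'])
i=cams.camera_info("wrist")
im=np.array(cams.capture("wrist"))[:,:,::-1].copy(); cv2.imwrite("pics/w6.png",im)
for z,col in ((144,(0,255,0)),(137,(255,255,0))):
    q=np.array([proj(i,[576.5+20*np.cos(t),60.5+20*np.sin(t),z]) for t in np.linspace(0,6.28,60)])
    cv2.polylines(im,[((q+0.5)*16).astype(np.int32)],True,col,1,cv2.LINE_AA,4)
u,v=map(int,proj(i,[576.5,60.5,127]));a=max(0,v-80)
cv2.imwrite("pics/w6o.png",cv2.resize(im[a:a+150,u-100:u+100],None,fx=4,fy=4,interpolation=cv2.INTER_NEAREST))
im=np.array(cams.capture("side"))[:,:,::-1]; cv2.imwrite("pics/s6.png",cv2.resize(im[130:350,230:430],None,fx=2.7,fy=2.7,interpolation=cv2.INTER_CUBIC))
E
```

```text
8.9 [-9.75830596e-02  4.39284499e-01  1.34282943e+00 -2.60292076e-05
  1.36172657e+00 -1.41727762e+00] [575.19924278  60.54085722 221.72236855] [-7.62950726e-04  7.90083695e-01  6.12997954e-01 -8.25392186e-04] [-0.2140011   0.00643203  0.32106801] 0.9992768455948655
```

View pics/w6o.png

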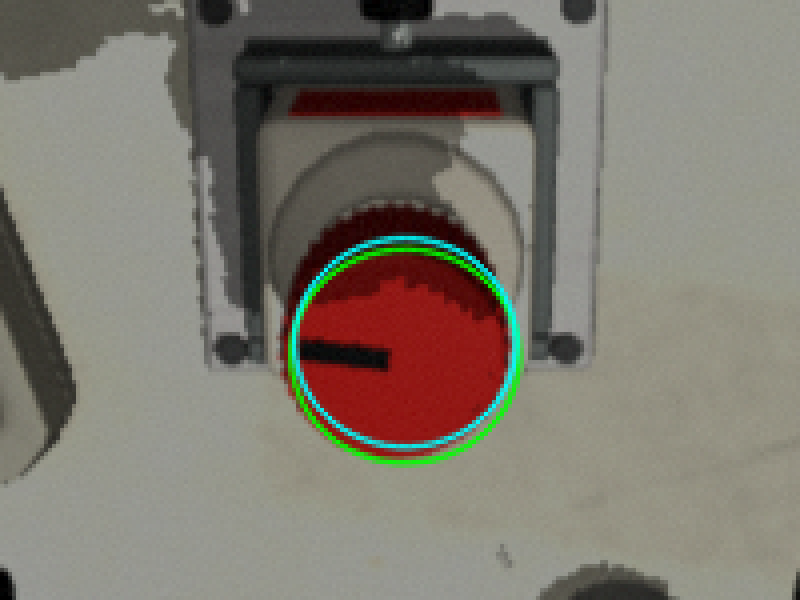

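View pics/s6.png

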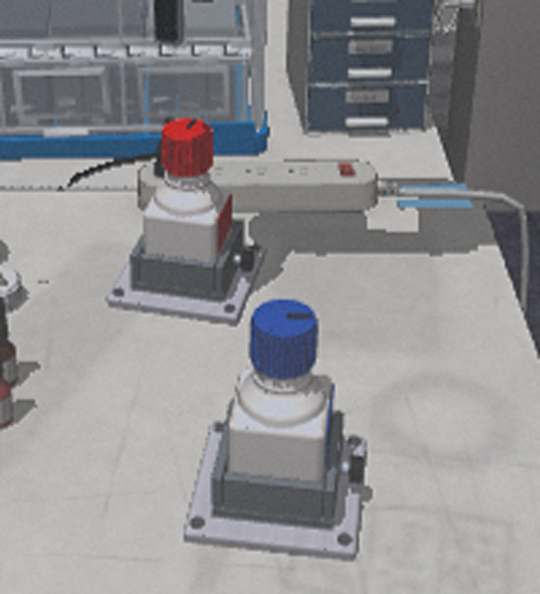

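```bash
python3 - <<'E'
from rig import cams
from h import *
now=np.array(cams.capture("side"))
old=cv2.imread("pics/side0.png")[:,:,::-1]
t=cams.tip_of("side","red_cap_center"); print(t)
for im in (old,now):
    c=im[165:205,280:320].astype(int); m=(c[...,0]>c[...,1]*1.8+15)&(c[...,0]>60)
    ys,xs=np.nonzero(m); print(m.sum(),ys.min(),ys.max(),xs.min(),xs.max(),ys.mean(),xs.mean(), np.bincount(ys)[:14])
i=cams.camera_info("side"); print(proj(i,[576.5,60.5,144]),proj(i,[576.5,60.5,137]))
E
```

```text
[{'pixel': [296.3, 186.8], 'p': 0.91}]
307 9 39 10 35 18.80130293159609 18.530944625407166 [ 0  0  0  0  0  0  0  0  0  7 14 17 11 18]
275 9 29 10 28 18.363636363636363 18.09090909090909 [ 0  0  0  0  0  0  0  0  0  6 12 14 17 18]
(np.float64(298.2377160860406), np.float64(178.51095052363092)) (np.float64(298.2794652616638), np.float64(181.43750437556744))
```

```bash
python3 - <<'E'
from rig import ctrl
print(ctrl.finish_job())
E
```

```text
the job is handed in; nothing more can be done
None
```

The red cap is unlocked and has sprung back up, and the blue cap was left alone. I handed the job in after about 9 s of the 38 s allowed; it gave no verdict, so this rests on my own checks.

**What I did**
- I found the red cap with the networks and by overlaying a model of it on the wrist camera picture, and gripped it at 70 N.
- I pressed it down until the wrist felt about 22 N upward, more than the spring's 12 N, so it was fully down.
- I turned it 1.32 rad anticlockwise while holding it down. Then I let go and lifted the gripper about 120 mm clear.

**What the last checks showed**
- **Turn:** the black bar stayed still between the fingers through the turn, so the cap did not slip. It should be at about 1.3 to 1.45 rad, against the 0.95 needed. I stopped there and did not push it onto the hard stop at 1.5.
- **Sprung up:** in the side picture the cap's top edge is on the same row as before the job. A cap still pressed down would sit about 3 pixels lower.
- **Contact:** the wrist force is near zero, and nothing is being touched.
- **Blue cap:** I never went near it.

**What disagreed**
- **Cap outline:** the cap's top looked about 4% narrower than my model in the wrist picture. It looked the same before pressing, so I put it down to calibration or the ribs.
- **Side force:** it reached about 20 N while turning, and disappeared on release.
- **Networks:** in one close wrist picture they did not find the cap centre.

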